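# Close a glued gear housing on its dowels and hold it pressed

### The job

The glue is already on the blue gear housing: first turn the glue timer's knob back to its zero stop, then fit the loose upper housing half onto the two dowels of the lower half and press the closed pair down until the sprung nest has sunk about half of its travel. Finish while still holding the upper half with the gripper and keeping the pair pressed like that; do not let go. Leave the tin, the bracket and the screwdriver where they are.

Things in the scene. Friction and masses are not known exactly. Their poses are not given: they have to be found in the camera images.
- fixture: Fixed bonding fixture: aluminium foot 170 x 110 x 10 mm, corner posts 44 mm high. Origin under its centre at bench height; x along its length. Its sprung platform carries the blue lower housing half, 114 mm long (x), whose top (parting) face lies 70 mm above the bench unpressed. The half is 64 mm wide over its +x end (x 15 to 57 mm), 44 mm over its -x end.
- dowel_big (a point): Centre of the thick steel dowel (12 mm diameter) at the parting face of the lower half, on the fixture's +x (wide) end, 42 mm from the fixture's axis. It stands 13 mm above the face, the last 4 mm tapering to 55 % of the diameter. Axes as the fixture's. It sinks with the nest.
- dowel_small (a point): The same for the thin dowel (8 mm diameter, 13 mm high), on the -x (narrow) end, 84 mm from the thick one.
- lower (a joint): How far the sprung nest with the lower half has sunk (m): 0 at rest, 0.012 at its lower stop. The spring pushes back with 3.6 N when it starts to move and 1.2 N more per mm (about 11 N at 6 mm).
- cover: Loose blue upper housing half (about 140 g), lying parting face down. Origin at the centre of its underside, x along its length. Flange 114 mm long, 12 mm thick, 64 mm wide over the +x end, 44 mm over the -x end; on it a central block 50 mm long (x), 28 mm wide (y), up to 46 mm above the underside: grip it across the 28 mm. It fits one way round only.
- hole_big (a point): Centre, at the underside, of the upper half's 13.5 mm through hole for the thick dowel, at x = +42 mm of the upper half. Axes as the upper half's.
- hole_small (a point): Centre, at the underside, of the 9.5 mm through hole for the thin dowel, at x = -42 mm.
- timer: Glue timer showing elapsed minutes, fixed to the bench: a grey box 100 x 100 x 42 mm with a white dial on top and a black knob in its middle. Origin under its centre at bench height, z up; the long thick zero mark lies towards the timer's +x.
- timer_knob (a joint): Knob angle (rad): 0 at the zero stop, growing as it is turned clockwise seen from above, up to 2.8; it stays where it is left and turns back counterclockwise. At 0 its white pointer points to the zero mark, along the timer's +x. Turning takes about 0.03 N m.
- knob_top (a point): Centre of the top of the knob's grip bar, on the turning axis, 77 mm above the bench. The bar is 44 mm long, 12 mm wide and 24 mm high, over a round skirt of 25 mm radius whose top lies 53 mm above the bench. The point's x axis runs along the bar towards the pointer and turns with the knob.
- tin: Bystander: upright round tin, 72 mm diameter, 130 mm high; origin under its centre.
- bracket: Bystander: small blue printed corner bracket, L-shaped, about 55 x 58 x 18 mm; origin under its longer arm.
- screwdriver: Bystander: screwdriver lying on the bench; origin under its middle.
Mind the look-alikes: they are no part of the job. Leave any red look-alike of the timer alone. There is more than one size of the cover; the one meant has the size given above.

How it is judged:
By the outcome, as a careful person would: the job done as asked, in the order asked, and still so for the second after the job is handed in, while the arm keeps its last pose, push and grip.
It also fails if it takes over 53 s, if anything falls off the work surface, if the arm or the gripper's body presses on something with over 40 N, if the wrist force passes 120 N, or if a joint passes its speed limit or range.

### The arm

A 6-joint arm with a two-finger parallel gripper is mounted at the origin on the work surface. World frame = base frame: x ahead of the robot, y to its left, z up, the work surface at z = 0. Lengths are in m, angles in rad, forces in N, time in s.
With the tool pointing down it reaches from about 0.35 to 0.975 m from the base axis. Payload 4.9 kg.
Tool frame: the origin (TCP) lies at the very end of the fingers, on their centre line; the grasp point (between the pads) lies 19 mm behind it (ctrl.pinch_z is the distance from the TCP to the grasp point, in m); z points along the fingers, y is the direction in which the jaws open and shut (so a half turn about z gives the same grasp; the last joint's range is limited). The gripper opens to 85 mm and grips with 20 to 120 N. Pads are 22 mm wide; open, the fingers measure 114 mm over their backs; the gripper's body (76 mm by 85 mm) begins 54 mm behind the grasp point. The pads swing forward as they close: fully open they stand 13 mm farther back than shut.
Start: joints at [1.033, 0.053, 1.613, -0, 1.476, -0.119], TCP at [0.254, 0.571, 0.231] pointing down, gripper open.
Joint ranges: [-3.01, 3.01], [-1.01, 2.22], [0.06, 2.58], [-1.02, 4.17], [0.09, 2.62], [-3.14, 3.14]. Speed limits (rad/s): [2.57, 2.57, 3.14, 3.14, 3.14, 3.14].

### API

Orientations are given as a rotation vector (axis times angle).
In Python, from station import ctrl gives the robot as it stands.
- The arm moves only by the tool carry_out, never from a script. Its argument "series" is a list of rows, each a list of 7 numbers: the shift along the world's x, y, z each as a share of 0.025 m, from -1 to 1, then the turn, a rotation vector about the world's x, y, z each as a share of 0.1 rad, from -1 to 1, then the opening, from 0 (shut) to 1 (fully open). A call has 1 to 12 rows; each row shifts and turns the commanded pose from where the row before left it; what a row does not reach is not made up. A row lasts 1/10 s, in which the tool goes at most 50 mm and 8.59 degrees, less where a joint would pass 70% of its speed; a pose out of reach is approached as far as the arm can. A call with a number of a shift or a turn outside -1 to 1 is refused whole. A call with a gripper value outside its range is refused whole. The fingers move at their own pace and stop on an object; "grip_force" is the grip in N (left out, the last holds). Time passes only in rows, so rows that do not move let the fingers close. It gives the time, the measured TCP pose, the force and the opening at its end, in the units of the state.
- ctrl.get_obs(): the state, without advancing time (a new reading comes with each control period).
- ctrl.get_image(name): name is "scene" or "top" or "wrist"; returns a dict with "frame" (480x640x3 uint8, blue, green, red), "fx", "fy", "cx", "cy" (pixels), "k1" (the pictures are not rectified: a ray, as slopes to the right and down, at radius r is drawn at 1 + k1 r^2 times it, then the intrinsics apply), "R" (3x3) and "t" (3): a world point X has camera coordinates R X + t; the wrist camera has in their place "hand_eye" (4x4, takes a point from camera to tool coordinates, whose origin is the TCP and whose axes are the flange's). Camera axes: x right, y down, z forward; pixel columns grow to the right and rows downward; lengths in m; the calibration is good to about 2 mm. A picture is of the moment at which its call begins: read the wrist's pose just before it. There is no depth.
- ctrl.finish_job(): hands the job in, once; it reports no verdict.
Trained networks look in a picture, given as the dict that the camera call returned (one of the last four; its "shot" number tells which), for a name from the list of things; names that differ only in an ending like _2 or _b are one class to them, and where a whole thing is asked for, a point or a joint stands for the part that bears it (a point fixed in the world has none). Each returns a list of dicts, best first, with "p" (0 to 1); they miss things now and then, are a little off and sometimes report something else, mostly with a low value. They report only what shows in the picture. A call takes as long as a camera call. They do not tell look-alikes from the thing itself.
- ctrl.trace(picture, name): "mask" (480x640 bool, what is visible of it) and "rect" ([left, top, width, height] as shares, 0 to 1, of the picture: columns of its width, rows of its height, round what is visible of it).
- ctrl.mark_of(picture, name): "position" ([column, row] as shares, 0 to 1, of the picture: columns of its width, rows of its height: a listed point, or the origin of a listed thing).
The state is a dict: "t": time; "q": joint angles; "dq": joint speeds; "effort": joint torques, N m; "tool_pos": TCP position; "tool_rot": TCP orientation; "contact_force": force on the tool from outside, world axes, zero at the start; "wrist_torque": the same for the moment, N m; "opening": finger opening in m.
Only numpy, scipy, OpenCV 4.12 (cv2) and the standard library are available. Lean on these libraries where they do the work, as an engineer would, in place of code of your own. Each camera call takes 0.05 s, during which the arm holds its last target.

## Working session

There is one attempt and no reset: what is moved stays moved. The work goes in short steps, Python scripts to look and compute and a tool call to move; the robot and the scene stay as the last step left them, time stands still between calls to the robot, and variables do not carry over. Pictures are saved under pics/ and viewed, and the job is handed in when it is done.

Besides the shell and the picture viewer there is one more tool, called after "Emit:" as a command line: name --pt "numbers of a row" for each row, then --argument value for the rest. carry_out: Moves the arm, as the interface text tells. Shift numbers are shares of 0.025 m and turn numbers shares of 0.1 rad, none past 1 either way. Its arguments: {"type":"object","properties":{"series":{"type":"array"},"grip_force":{"type":"number"}},"required":["series"]}

```bash
ls; mkdir -p pics; cat > h.py <<'E'
import numpy as np, cv2
from scipy.spatial.transform import Rotation as Rn
from station import ctrl
def tw(im,obs=None):
    """returns R_cw (cam->world) and cam centre"""
    if "R" in im:
        R=np.array(im["R"]);t=np.array(im["t"]);return R.T,-R.T@t
    H=np.array(im["hand_eye"]);Rt=Rn.from_rotvec(obs["tool_rot"]).as_matrix()
    return Rt@H[:3,:3],Rt@H[:3,3]+np.array(obs["tool_pos"])
def ray(im,uv,obs=None):
    x=(uv[0]-im["cx"])/im["fx"];y=(uv[1]-im["cy"])/im["fy"]
    rd=np.hypot(x,y);r=rd
    for _ in range(30): r=rd/(1+im["k1"]*r*r)
    s=r/rd if rd>0 else 1
    R,c=tw(im,obs);return c,R@np.array([x*s,y*s,1])
def onz(im,uv,z,obs=None):
    c,d=ray(im,uv,obs);return c+d*(z-c[2])/d[2]
def proj(im,X,obs=None):
    R,c=tw(im,obs);p=R.T@(np.array(X)-c);x,y=p[0]/p[2],p[1]/p[2];k=1+im["k1"]*(x*x+y*y)
    return np.array([im["fx"]*x*k+im["cx"],im["fy"]*y*k+im["cy"]])
def marks(im,names):
    out={}
    for n in names:
        r=ctrl.mark_of(im,n);out[n]=[(np.round(np.array(a["position"])*[640,480],1),round(a["p"],2)) for a in r]
        print(n,[(a.tolist(),p) for a,p in out[n]])
    return out
E
python3 - <<'E'
from h import *
o=ctrl.get_obs();print(o)
for n in("scene","top","wrist"):
    o=ctrl.get_obs();im=ctrl.get_image(n);cv2.imwrite(f"pics/a_{n}.png",im["frame"])
    print(n,im["fx"],im["k1"],tw(im,o)[1])
    marks(im,["fixture","dowel_big","dowel_small","cover","hole_big","hole_small","timer","knob_top","tin","bracket","screwdriver"])
E
```

```text
pics
{'t': 0.0, 'q': array([ 1.03301358e+00,  5.33311655e-02,  1.61429466e+00, -1.45729423e-05,
        1.47600237e+00, -1.19002909e-01]), 'dq': array([ 0.00112673,  0.00049841, -0.00039995,  0.00040106,  0.00024212,
        0.00133011]), 'effort': array([-5.69177719e-04, -3.93696892e+01, -3.70165873e+01, -2.01652301e-04,
        7.22744400e-03,  6.05539459e-07]), 'tool_pos': array([0.25383673, 0.57044892, 0.23007856]), 'tool_rot': array([-6.52885391e-01, -3.07234399e+00,  3.03328004e-03]), 'contact_force': array([-1.16206585,  0.35659864, -0.77737575]), 'wrist_torque': array([ 0.00801686, -0.05429761, -0.05638585]), 'opening': 0.08552867097085574}
scene 601.9727734480973 -0.036138030869529075 [ 0.98813485 -0.82326955  0.82835775]
fixture [([309.0, 279.5], 0.96)]
dowel_big [([328.9, 258.8], 0.9), ([211.6, 349.2], 0.22)]
dowel_small [([292.1, 246.4], 0.93)]
cover [([217.3, 297.4], 0.96), ([216.3, 344.3], 0.9)]
hole_big [([237.1, 345.7], 0.94), ([202.4, 305.8], 0.58)]
hole_small [([226.1, 290.0], 0.84), ([188.8, 345.3], 0.56)]
timer [([310.6, 158.0], 0.78), ([367.8, 182.8], 0.61)]
knob
[... 348 characters left out ...]
1.5], 0.56)]
cover [([423.1, 275.4], 0.94), ([388.5, 298.8], 0.62), ([336.6, 264.9], 0.26), ([436.1, 200.6], 0.19)]
hole_big [([420.1, 256.5], 0.86), ([401.2, 295.0], 0.62)]
hole_small [([380.5, 294.7], 0.81), ([436.6, 288.5], 0.72)]
timer [([198.7, 327.3], 0.67)]
knob_top [([197.6, 259.9], 0.83), ([189.5, 332.3], 0.82), ([436.0, 200.1], 0.46)]
tin [([439.7, 200.6], 0.57)]
bracket [([331.3, 171.8], 0.76), ([207.5, 259.7], 0.28)]
screwdriver [([216.4, 194.2], 0.63)]
wrist 387.6185304935482 -0.022365658776004594 [0.17682435 0.60583266 0.373795  ]
fixture []
dowel_big []
dowel_small []
cover [([246.4, 464.0], 0.47)]
hole_big []
hole_small []
timer []
knob_top []
tin []
bracket []
screwdriver []
```

View pics/a_scene.png

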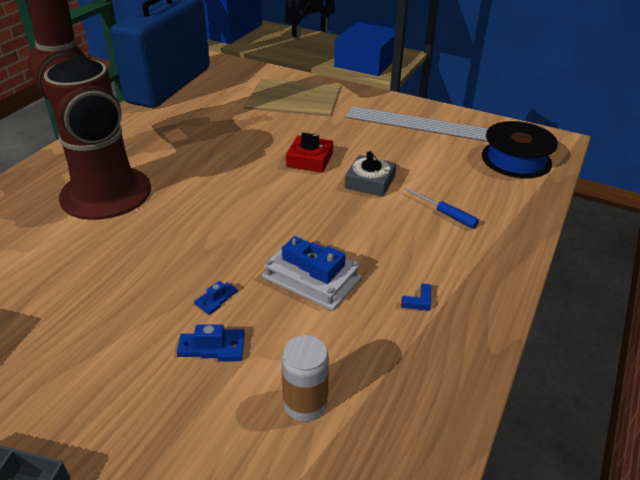

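View pics/a_top.png

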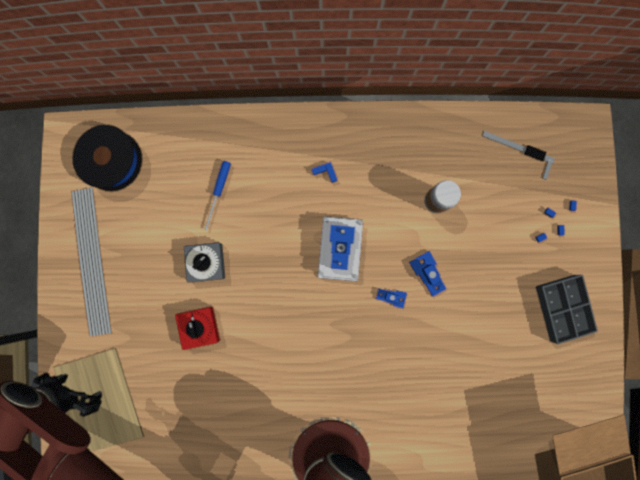

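View pics/a_wrist.png

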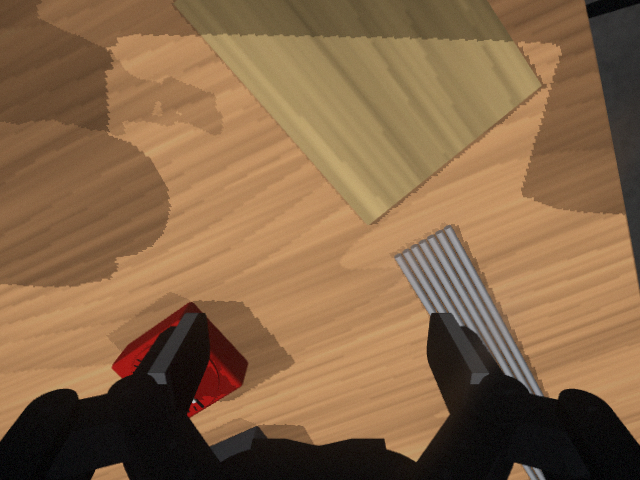

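Look-alikes: the grey timer at top px (203,262) against the red one at (197,328). The large blue cover is at (428,273) and a small one at (391,298); the blue bracket is at (326,172). I'll measure sizes and check the choice in close crops.

```bash
python3 - <<'E'
from h import *
t=ctrl.get_image("top");s=ctrl.get_image("scene")
np.set_printoptions(precision=4,suppress=True)
for im,n in((t,"top"),(s,"scene")):
    m=marks(im,["dowel_big","dowel_small","hole_big","hole_small","knob_top","cover","timer","fixture","tin"])
    for k,z in(("dowel_big",.07),("dowel_small",.07),("hole_big",0.0),("hole_small",0.0),("knob_top",.077),("timer",0),("fixture",0),("tin",0),("cover",0)):
        for uv,p in m[k]: print(n,k,p,onz(im,uv,z))
f=t["frame"]
a=cv2.resize(f[225:345,140:260],(480,480),interpolation=cv2.INTER_CUBIC)
b=cv2.resize(f[200:320,320:470],None,fx=4,fy=4,interpolation=cv2.INTER_CUBIC)
cv2.imwrite("pics/b1.png",a);cv2.imwrite("pics/b2.png",b)
f=s["frame"]
cv2.imwrite("pics/b3.png",cv2.resize(f[120:210,270:420],None,fx=5,fy=5,interpolation=cv2.INTER_CUBIC))
cv2.imwrite("pics/b4.png",cv2.resize(f[225:365,170:370],None,fx=4,fy=4,interpolation=cv2.INTER_CUBIC))
E
```

```text
dowel_big [([219.3, 193.2], 0.68), ([342.0, 232.2], 0.6)]
dowel_small [([334.3, 264.0], 0.63)]
hole_big [([420.5, 258.4], 0.9), ([403.8, 299.6], 0.59)]
hole_small [([436.1, 285.7], 0.79), ([379.9, 293.2], 0.63)]
knob_top [([198.0, 260.0], 0.74)]
cover [([388.3, 295.1], 0.79), ([426.6, 271.3], 0.75), ([437.7, 198.6], 0.61)]
timer [([198.6, 326.9], 0.98), ([206.3, 259.7], 0.94)]
fixture [([341.2, 250.5], 0.96)]
tin [([440.2, 203.1], 0.97)]
top dowel_big 0.68 [0.7261 0.2853 0.07  ]
top dowel_big 0.6 [ 0.617  -0.0387  0.07  ]
top dowel_small 0.63 [ 0.5341 -0.0172  0.07  ]
top hole_big 0.9 [ 0.547  -0.2569  0.    ]
top hole_big 0.59 [ 0.4342 -0.2079  0.    ]
top hole_small 0.79 [ 0.4708 -0.2985  0.    ]
top hole_small 0.63 [ 0.453  -0.1423  0.    ]
top knob_top 0.74 [0.5491 0.34   0.077 ]
top timer 0.98 [0.3654 0.3611 0.    ]
top timer 0.94 [0.5518 0.3385 0.    ]
top fixture 0.96 [ 0.5722 -0.0376  0.    ]
top tin 0.97 [ 0.7005 -0.3169  0.    ]
top cover 0.79 [ 0.4474 -0.1653  0.    ]
top cover 0.75 [ 0.511 -0.273  0.   ]
top cover 0.61 [ 0.7133 -0.3103  0.    ]
dowel_big [([329.6, 261.3],
[... 514 characters left out ...]
ene dowel_small 0.91 [ 0.5328 -0.0361  0.07  ]
scene hole_big 0.83 [ 0.4281 -0.1969  0.    ]
scene hole_big 0.71 [ 0.5387 -0.2516 -0.    ]
scene hole_small 0.68 [ 0.4665 -0.3025 -0.    ]
scene hole_small 0.62 [ 0.4478 -0.1486 -0.    ]
scene hole_small 0.16 [0.7274 0.3069 0.    ]
scene knob_top 0.86 [0.3602 0.369  0.077 ]
scene knob_top 0.58 [0.5464 0.3379 0.077 ]
scene timer 0.87 [0.369  0.3665 0.    ]
scene timer 0.83 [0.5391 0.3306 0.    ]
scene timer 0.36 [0.5866 0.0307 0.    ]
scene fixture 0.57 [ 0.5783 -0.0304  0.    ]
scene tin 0.87 [ 0.704  -0.3022  0.    ]
scene cover 0.79 [ 0.4423 -0.1762  0.    ]
scene cover 0.62 [ 0.5017 -0.2739  0.    ]
scene cover 0.59 [ 0.5763 -0.0361  0.    ]
```

View pics/b1.png

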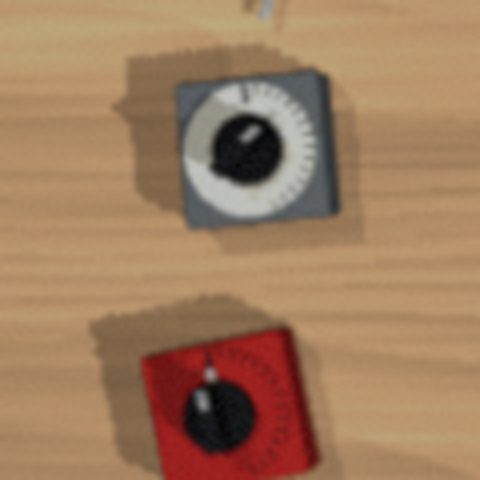

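View pics/b2.png

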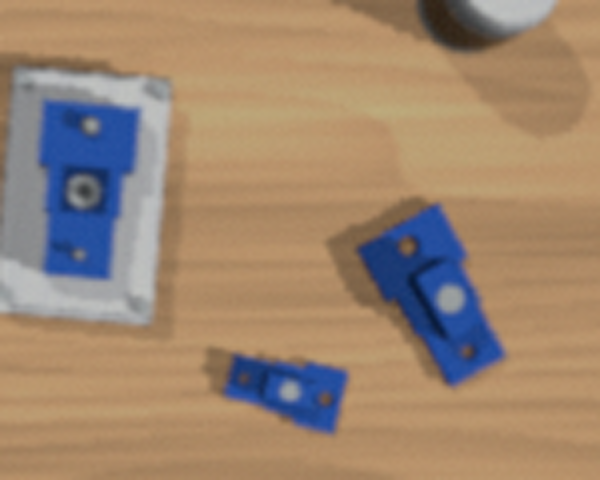

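View pics/b3.png

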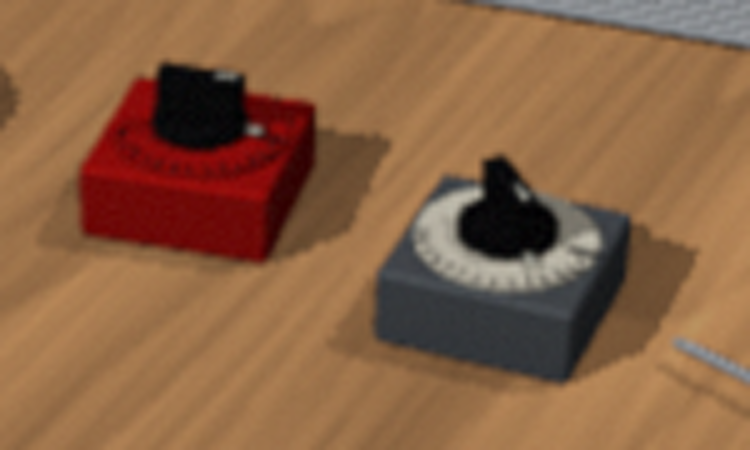

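View pics/b4.png

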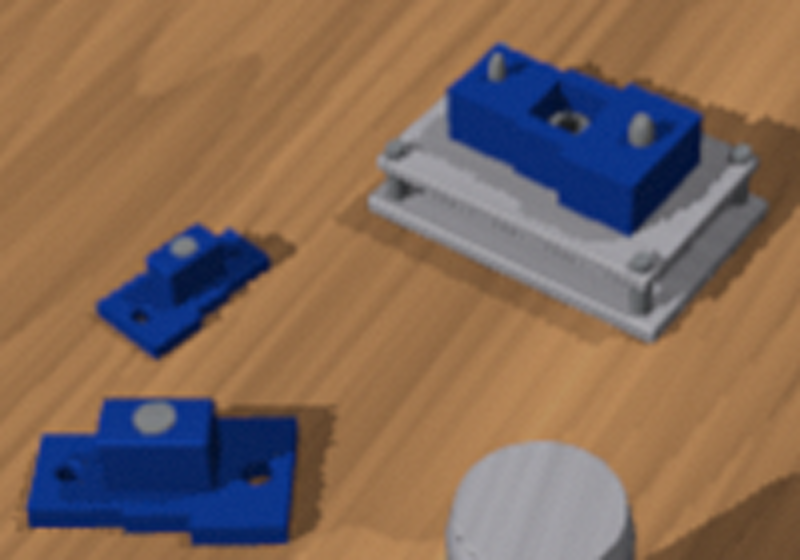

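The grey timer is right: it has a white dial and the knob bar points about 45° clockwise of its thick mark. The large cover is also right: its hole spacing is about 85 mm, while the small one's is about 66 mm. I'm going above the grey timer.

Emit:
carry_out --pt "0.98 -0.77 0 0 0 -0.25 1" --pt "0.98 -0.77 0 0 0 -0.25 1" --pt "0.98 -0.77 0 0 0 -0.25 1" --pt "0.98 -0.77 0 0 0 -0.25 1" --pt "0.98 -0.77 0 0 0 -0.25 1" --pt "0.98 -0.77 0 0 0 -0.25 1" --pt "0.98 -0.77 0 0 0 -0.25 1" --pt "0.98 -0.77 0 0 0 -0.25 1" --pt "0.98 -0.77 0 0 0 -0.25 1" --pt "0.98 -0.77 0 0 0 -0.25 1" --pt "0.98 -0.77 0 0 0 -0.25 1" --pt "0.98 -0.77 0 0 0 -0.25 1"

```text
t: 4.0
tool_pos: [0.5491, 0.3391, 0.2314]
tool_rot: [1.107, 2.94, 0.0]
contact_force: [-0.0, 0.6, -0.5]
opening: 0.0857
```

```bash
python3 - <<'E'
from h import *
np.set_printoptions(precision=4,suppress=True)
o=ctrl.get_obs();im=ctrl.get_image("wrist");f=im["frame"].copy()
print(o["t"],o["tool_pos"],o["tool_rot"],o["q"])
m=marks(im,["knob_top","timer"])
for k,z in(("knob_top",.077),("timer",0)):
    for uv,p in m[k]: print(k,p,onz(im,uv,z,o))
R=Rn.from_rotvec(o["tool_rot"]).as_matrix();print(R, "tool x yaw",np.degrees(np.arctan2(R[1,0],R[0,0])))
cv2.imwrite("pics/c1.png",im["frame"])
np.savez("c1.npz",**{k:v for k,v in im.items() if k!="shot"},pos=o["tool_pos"],rot=o["tool_rot"])
E
```

```text
4.0 [0.5491 0.3391 0.2314] [1.1065 2.9402 0.0002] [ 0.4379  0.0999  1.563   0.0001  1.4785 -0.413 ]
knob_top [([313.5, 208.3], 0.86)]
timer [([193.5, 19.2], 0.88), ([318.1, 190.0], 0.79)]
knob_top 0.86 [0.5436 0.34   0.077 ]
timer 0.88 [0.3641 0.3595 0.    ]
timer 0.79 [0.5477 0.3413 0.    ]
[[-0.7519  0.6593  0.0001]
 [ 0.6593  0.7519  0.0001]
 [-0.      0.0002 -1.    ]] tool x yaw 138.75270876792462
```

View pics/c1.png

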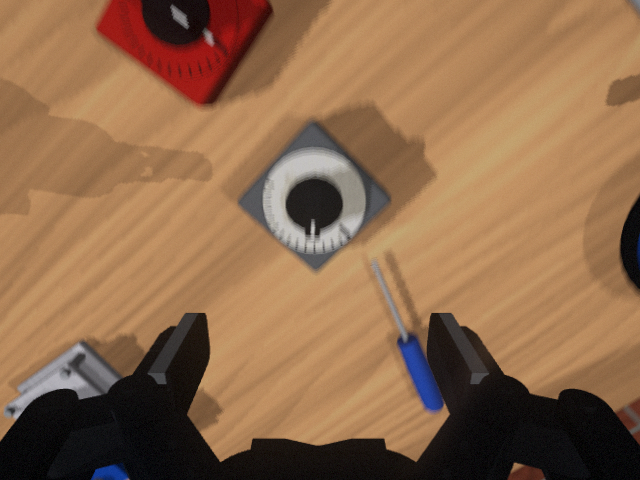

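```bash
python3 - <<'E'
import cv2
f=cv2.imread("pics/c1.png")[110:280,230:400]
cv2.imwrite("pics/c2.png",cv2.resize(f,(595,595),interpolation=cv2.INTER_CUBIC))
g=cv2.imread("pics/c1.png")[150:250,260:370].max(axis=2)
E
```

```text
(no output)
```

View pics/c2.png

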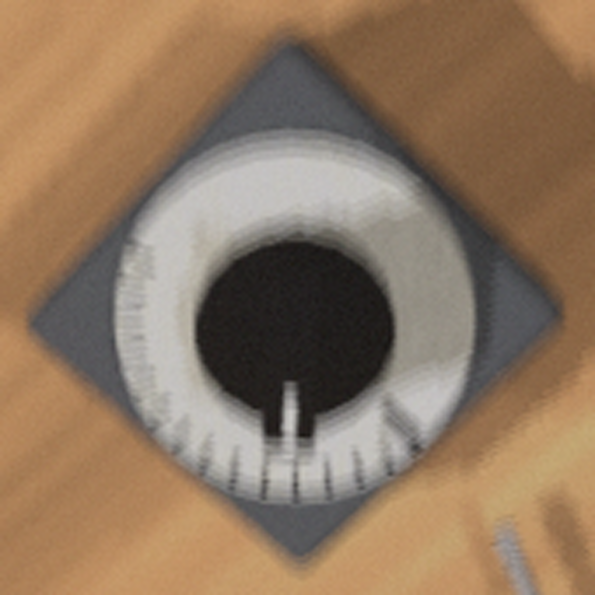

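```bash
python3 - <<'E'
from h import *
np.set_printoptions(precision=4,suppress=True)
d=np.load("c1.npz");im={k:(d[k] if d[k].ndim else float(d[k])) for k in d.files if k not in("pos","rot")}
o=dict(tool_pos=d["pos"],tool_rot=d["rot"])
F=lambda u,v,z:onz(im,(230+u/3.5,110+v/3.5),z,o)
C=[F(290,40,.042),F(30,322,.042),F(300,560,.042),F(560,315,.042)]
print(C);c=np.mean(C,axis=0);print("box centre",c,[np.linalg.norm(C[i]-C[i-1]) for i in range(4)])
for i in range(4): e=C[i]-C[i-1];print(np.degrees(np.arctan2(e[1],e[0]))%90)
dc=F(295,316,.043);print("dial c",dc)
for a,b in((F(392,402,.043),F(418,450,.043)),):
    e=b-a;print("zero",np.degrees(np.arctan2(e[1],e[0])));e=b-c;print(np.degrees(np.arctan2(e[1],e[0])))
e0=F(291,382,.077);e1=F(289.5,428,.077);e=e1-e0;print(e0,e1,"ptr",np.degrees(np.arctan2(e[1],e[0])))
for q in(e0,e1): e=q-c;print("from c",np.degrees(np.arctan2(e[1],e[0])),np.linalg.norm(e[:2]))
g1=F(263,440,.077);g2=F(314,437,.077);print(g1,g2,np.linalg.norm(g1-g2));e=(g1+g2)/2-c;print(np.degrees(np.arctan2(e[1],e[0])),np.linalg.norm(e[:2]))
E
```

```text
[array([0.4947, 0.382 , 0.042 ]), array([0.5026, 0.2877, 0.042 ]), array([0.5965, 0.2955, 0.042 ]), array([0.5891, 0.389 , 0.042 ])]
box centre [0.5457 0.3385 0.042 ] [np.float64(0.09473379107590281), np.float64(0.09470689881626462), np.float64(0.09420751645912961), np.float64(0.09377603722273097)]
4.2129376848980655
4.806994491615271
4.776648522515604
4.4885498177162475
dial c [0.5453 0.3389 0.043 ]
zero -13.025369216020447
0.9385190907893695
[0.5501 0.3338 0.077 ] [0.5582 0.3262 0.077 ] ptr -43.28396819795426
from c -47.10591659549195 0.006445725179194278
from c -44.688706834210635 0.017525986113384337
[0.5563 0.3197 0.077 ] [0.5636 0.329  0.077 ] 0.011835473280511192
-44.949136677594694 0.020102488033131312
```

The pointer stands at about -44.5° and the timer's yaw is 4.6°, so the knob is about 0.86 rad from zero. The measured centre is (0.546, 0.3387). I'm descending and gripping the bar.

Emit:
carry_out --pt "-0.12 -0.02 -1 0 0 -0.3 0.6" --pt "0 0 -1 0 0 -0.27 0.5" --pt "0 0 -1 0 0 0 0.5" --pt "0 0 -1 0 0 0 0.5" --pt "0 0 -1 0 0 0 0.5" --pt "0 0 -1 0 0 0 0.5" --pt "0 0 -0.6 0 0 0 0.5" --pt "0 0 -0.3 0 0 0 0.3" --pt "0 0 0 0 0 0 0" --pt "0 0 0 0 0 0 0" --pt "0 0 0 0 0 0 0" --pt "0 0 0 0 0 0 0" --grip_force 30

```text
t: 5.35
tool_pos: [0.5439, 0.339, 0.0584]
tool_rot: [-1.187, -2.906, 0.003]
contact_force: [-5.7, -2.8, -3.5]
opening: 0.0114
```

Emit:
carry_out --pt "-0.06 -0.03 0 0 0 0.7 0" --pt "0 0 0 0 0 0.9 0" --pt "0 0 0 0 0 0.9 0" --pt "0 0 0 0 0 0.9 0" --pt "0 0 0 0 0 0.9 0" --pt "0 0 0 0 0 0.9 0" --pt "0 0 0 0 0 0.9 0" --pt "0 0 0 0 0 0.9 0" --pt "0 0 0 0 0 0.7 0" --pt "0 0 0 0 0 0 0" --pt "0 0 0 0 0 0 0"

```text
t: 6.45
tool_pos: [0.5438, 0.3392, 0.0584]
tool_rot: [0.012, 3.141, 0.002]
contact_force: [3.0, 1.5, -10.7]
opening: 0.0114
```

```bash
python3 - <<'E'
from h import *
np.set_printoptions(precision=4,suppress=True)
o=ctrl.get_obs()
R=Rn.from_rotvec(o["tool_rot"]).as_matrix();print(o["tool_pos"],o["contact_force"],o["wrist_torque"],"tool x yaw",np.degrees(np.arctan2(R[1,0],R[0,0])),o["opening"],o["q"])
E
```

```text
[0.5438 0.3392 0.0584] [  2.9637   1.5195 -10.6837] [ 0.582  -0.2635 -0.0023] tool x yaw 179.57932624302015 0.011448380474143828 [ 0.4413  0.2473  1.7005  0.0009  1.1925 -1.1225]
```

Emit:
carry_out --pt "0 0 0 0 0 0.5 0" --pt "0 0 0 0 0 0.4 0" --pt "0 0 0 0 0 0.2 0" --pt "0 0 0 0 0 0.2 0" --pt "0 0 0 0 0 0 0"

```text
t: 6.95
tool_pos: [0.5438, 0.3391, 0.0585]
tool_rot: [-0.192, 3.135, 0.002]
contact_force: [3.7, 5.1, -12.3]
opening: 0.0112
```

```bash
python3 - <<'E'
from h import *
np.set_printoptions(precision=4,suppress=True)
o=ctrl.get_obs()
R=Rn.from_rotvec(o["tool_rot"]).as_matrix();print(o["tool_pos"],o["contact_force"],o["wrist_torque"],"tool x yaw",np.degrees(np.arctan2(R[1,0],R[0,0])),o["opening"],o["q"])
E
```

```text
[0.5438 0.3391 0.0585] [  3.6638   5.0888 -12.3246] [ 0.8533 -0.4231 -0.6387] tool x yaw -172.98405131926648 0.011157794731992035 [ 0.4411  0.2473  1.7004  0.0012  1.193  -1.2526]
```

The wrist torque has jumped to -0.64 N m, so the knob is at its stop. I'm releasing it and checking.

Emit:
carry_out --pt "0 0 0 0 0 0 0.4" --pt "0 0 0 0 0 0 0.4" --pt "0 0 0 0 0 0 0.5" --pt "0 0 1 0 0 0 0.5" --pt "0 0 1 0 0 0 0.5" --pt "0 0 1 0 0 0 0.7" --pt "0 0 1 0 0 0 0.7" --pt "0 0 1 0 0 0 0.7" --pt "0 0 1 0 0 0 0.7"

```text
t: 7.85
tool_pos: [0.544, 0.3386, 0.2112]
tool_rot: [-0.195, 3.134, 0.0]
contact_force: [0.0, -0.4, 0.5]
opening: 0.0597
```

```bash
python3 - <<'E'
from h import *
np.set_printoptions(precision=4,suppress=True)
o=ctrl.get_obs();im=ctrl.get_image("wrist");print(o["tool_pos"],o["tool_rot"])
c=proj(im,[.5445,.339,.05],o);print(c)
np.savez("d1.npz",**{k:v for k,v in im.items() if k!="shot"},pos=o["tool_pos"],rot=o["tool_rot"])
u,v=np.clip(c.astype(int),85,395)
print(u,v);cv2.imwrite("pics/d1.png",cv2.resize(im["frame"][v-85:v+85,u-85:u+85],(595,595),interpolation=cv2.INTER_CUBIC))
E
```

```text
[0.544  0.3386 0.2112] [-0.1949  3.1339  0.0001]
[317.6444 211.5241]
317 211
```

View pics/d1.png

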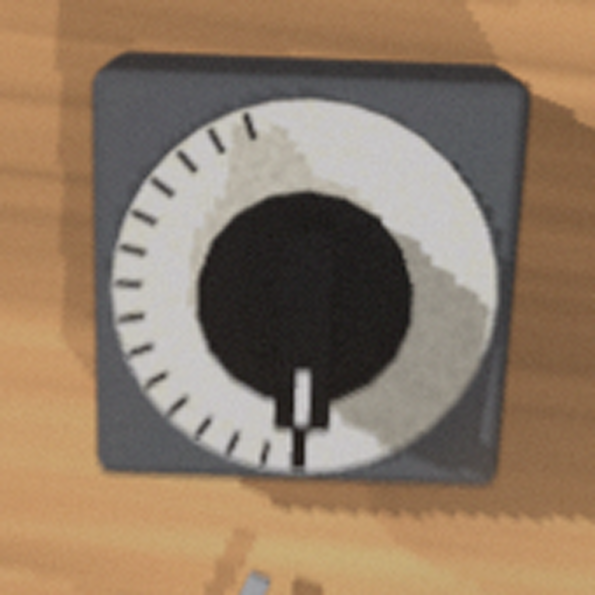

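The pointer sits on the thick zero mark and the stop torque was felt. Next I fly over the fixture and photograph it on the way to the cover.

Emit:
carry_out --pt "0.1 -1 0 0 0 0 0.7" --pt "0.1 -1 0 0 0 0 0.8" --pt "0.1 -1 0 0 0 0 0.9" --pt "0.1 -1 0 0 0 0 1" --pt "0.1 -1 0 0 0 0 1" --pt "0.1 -1 0 0 0 0 1" --pt "0.1 -1 0 0 0 0 1" --pt "0.1 -1 0 0 0 0 1" --pt "0.1 -1 0 0 0 0 1" --pt "0.1 -1 0 0 0 0 1" --pt "0.1 -1 0 0 0 0 1" --pt "0.1 -1 0 0 0 0 1"

```text
t: 9.1
tool_pos: [0.5739, 0.0375, 0.2098]
tool_rot: [-0.195, 3.134, -0.001]
contact_force: [0.3, 0.1, 0.0]
opening: 0.0852
```

Emit:
carry_out --pt "0 -1 0.2 0 0 0 1" --pt "0 -1 0.2 0 0 0 1" --pt "0 -0.8 0.2 0 0 0 1" --pt "0 0 0 0 0 0 1"

```text
t: 9.5
tool_pos: [0.5743, -0.0335, 0.2257]
tool_rot: [-0.19, 3.133, -0.002]
contact_force: [-0.1, 0.6, -0.3]
opening: 0.0854
```

```bash
python3 - <<'E'
from h import *
np.set_printoptions(precision=4,suppress=True)
o=ctrl.get_obs();im=ctrl.get_image("wrist");print(o["t"],o["tool_pos"],o["tool_rot"],o["q"])
np.savez("e1.npz",**{k:v for k,v in im.items() if k!="shot"},pos=o["tool_pos"],rot=o["tool_rot"])
m=marks(im,["dowel_big","dowel_small","fixture"])
for k,z in(("dowel_big",.07),("dowel_small",.07),("fixture",0)):
    for uv,p in m[k]: print(k,p,onz(im,uv,z,o))
cv2.imwrite("pics/e1.png",im["frame"])
cv2.imwrite("pics/e2.png",cv2.resize(im["frame"][130:330,220:420],(600,600),interpolation=cv2.INTER_CUBIC))
E
```

```text
9.5 [ 0.5743 -0.0335  0.2257] [-0.1902  3.1331 -0.0025] [-0.1872 -0.0634  1.738  -0.0009  1.464  -1.8792]
dowel_big [([308.8, 262.6], 0.56)]
dowel_small [([329.3, 166.6], 0.95)]
fixture [([318.3, 200.4], 0.81)]
dowel_big 0.56 [ 0.6183 -0.0356  0.07  ]
dowel_small 0.95 [ 0.5369 -0.029   0.07  ]
fixture 0.81 [ 0.5819 -0.0321  0.    ]
```

View pics/e1.png

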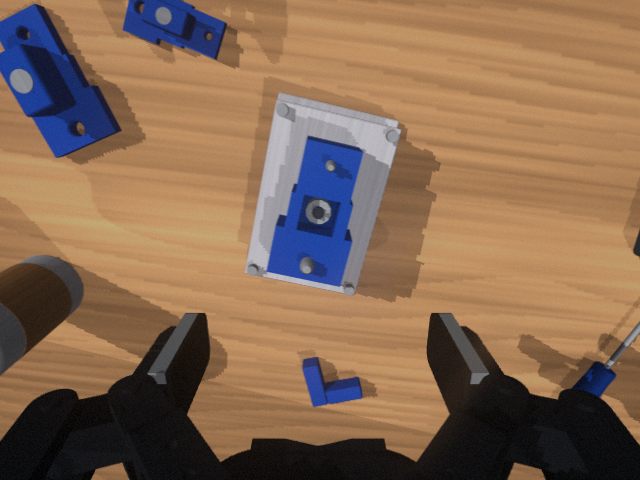

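View pics/e2.png

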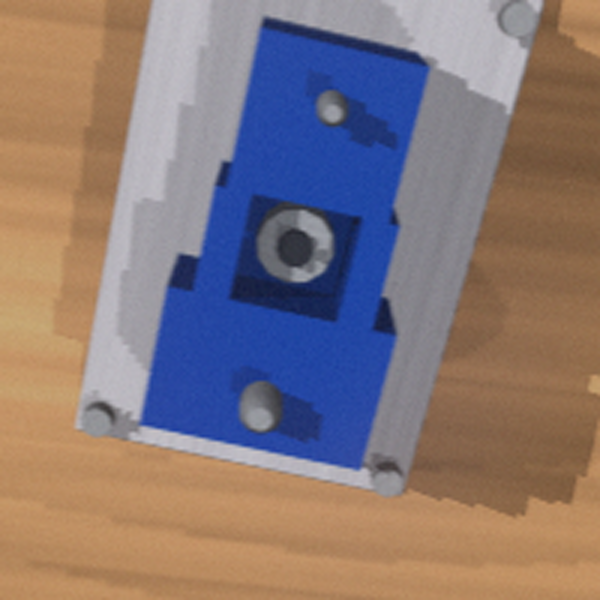

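```bash
cat >> h.py <<'E'
from scipy.optimize import least_squares
def load(fn):
    d=np.load(fn);im={k:(d[k] if d[k].ndim else float(d[k])) for k in d.files if k not in("pos","rot")}
    return im,dict(tool_pos=d["pos"],tool_rot=d["rot"])
def fit(im,o,pts,x0):
    """pts: list (local xyz, pixel uv); pose x,y,yaw"""
    W=lambda p,l:np.array([p[0]+np.cos(p[2])*l[0]-np.sin(p[2])*l[1],p[1]+np.sin(p[2])*l[0]+np.cos(p[2])*l[1],l[2]])
    f=lambda p:np.concatenate([proj(im,W(p,l),o)-uv for l,uv in pts])
    r=least_squares(f,x0,loss="soft_l1");return r.x,r.fun.reshape(-1,2),W
E
python3 - <<'E'
from h import *
np.set_printoptions(precision=4,suppress=True)
im,o=load("e1.npz")
P=lambda u,v:np.array([220+u/3,130+v/3])
pts=[((-.057,-.022,.07),P(265,20)),((-.057,.022,.07),P(428,67)),((.057,-.032,.07),P(142,428)),((.057,.032,.07),P(362,468)),
((.015,-.032,.07),P(168,291)),((.015,.032,.07),P(393,333))]
x,f,W=fit(im,o,pts,[.577,-.033,-.1]);print(x,np.degrees(x[2]));print(f)
for l in((.042,0,.083),(-.042,0,.083),(.042,0,.07),(-.042,0,.07)): print(l,W(x,l),(proj(im,W(x,l),o)-[220,130])*3)
E
```

```text
[ 0.5774 -0.0324 -0.0955] -5.469763041187608
[[-2.0302  2.3484]
 [ 0.4532 -0.5261]
 [-0.3879 -0.7804]
 [ 0.1335  0.6088]
 [-0.1137 -1.4597]
 [ 1.7991  0.5458]]
(0.042, 0, 0.083) [ 0.6192 -0.0364  0.083 ] [262.0419 419.6171]
(-0.042, 0, 0.083) [ 0.5355 -0.0284  0.083 ] [332.7229 113.1422]
(0.042, 0, 0.07) [ 0.6192 -0.0364  0.07  ] [263.2937 400.2833]
(-0.042, 0, 0.07) [ 0.5355 -0.0284  0.07  ] [331.1669 104.7248]
```

The fixture fit is good to about 0.7 px: centre (0.5774, -0.0324), yaw -5.5°. Now over the cover.

Emit:
carry_out --pt "-0.26 -0.97 0 0 0 0.38 1" --pt "-0.26 -0.97 0 0 0 0.38 1" --pt "-0.26 -0.97 0 0 0 0.38 1" --pt "-0.26 -0.97 0 0 0 0.38 1" --pt "-0.26 -0.97 0 0 0 0.38 1" --pt "-0.26 -0.97 0 0 0 0.38 1" --pt "-0.26 -0.97 0 0 0 0.38 1" --pt "-0.26 -0.97 0 0 0 0.38 1" --pt "-0.26 -0.97 0 0 0 0.38 1" --pt "-0.26 -0.97 0 0 0 0.38 1" --pt "0 0 0 0 0 0 1"

```text
t: 10.8
tool_pos: [0.5082, -0.275, 0.2235]
tool_rot: [0.781, -3.042, 0.0]
contact_force: [0.0, 1.2, 0.0]
opening: 0.0854
```

```bash
python3 - <<'E'
from h import *
np.set_printoptions(precision=4,suppress=True)
o=ctrl.get_obs();im=ctrl.get_image("wrist");print(o["t"],o["tool_pos"],o["tool_rot"],o["q"])
np.savez("f1.npz",**{k:v for k,v in im.items() if k!="shot"},pos=o["tool_pos"],rot=o["tool_rot"])
m=marks(im,["hole_big","hole_small"])
for k in m:
    for uv,p in m[k]: print(k,p,onz(im,uv,0,o))
cv2.imwrite("pics/f1.png",im["frame"])
cv2.imwrite("pics/f2.png",cv2.resize(im["frame"][110:310,220:420],(600,600),interpolation=cv2.INTER_CUBIC))
E
```

```text
10.8 [ 0.5082 -0.275   0.2235] [ 0.7811 -3.0423  0.0002] [-0.6244 -0.0536  1.7323 -0.0006  1.4633 -2.6978]
hole_big [([428.7, 165.4], 0.94)]
hole_small [([317.7, 142.5], 0.75), ([466.0, 207.1], 0.73)]
hole_big 0.94 [ 0.4338 -0.1962  0.    ]
hole_small 0.75 [ 0.4658 -0.298   0.    ]
hole_small 0.73 [ 0.4499 -0.1413  0.    ]
```

View pics/f1.png

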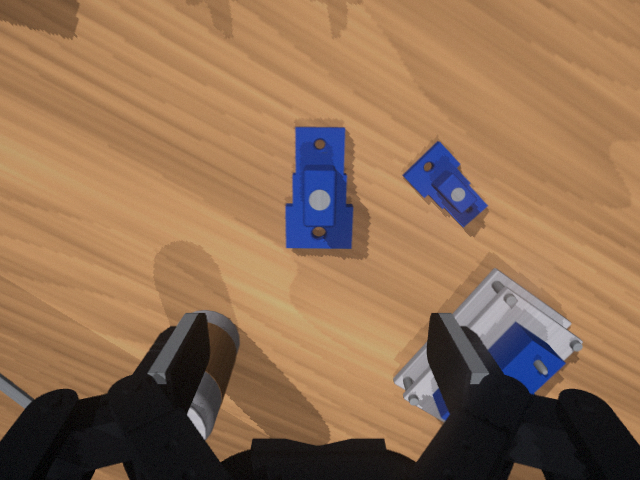

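View pics/f2.png

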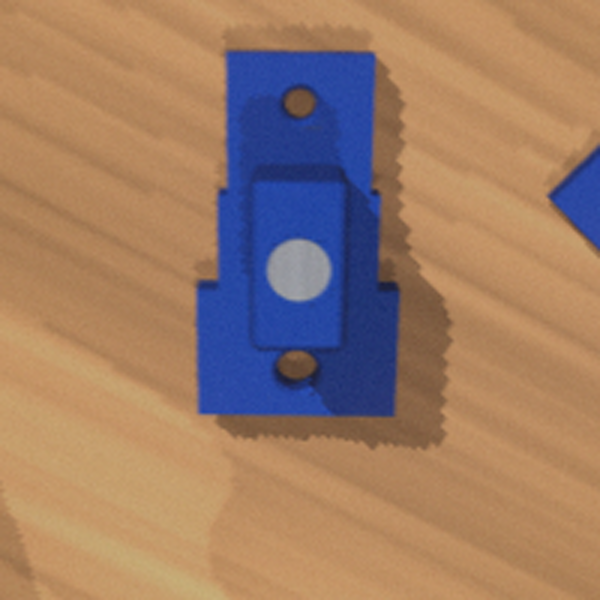

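```bash
python3 - <<'E'
from h import *
np.set_printoptions(precision=4,suppress=True)
im,o=load("f1.npz")
P=lambda u,v:np.array([220+u/3,110+v/3])
pts=[((-.057,-.022,.012),P(227,51)),((-.057,.022,.012),P(375,52)),((.057,-.032,.012),P(198,413)),((.057,.032,.012),P(396,415)),
((.015,-.032,.012),P(197,284)),((.015,.032,.012),P(398,288)),
((.042,0,.012),P(296,366)),((-.042,0,.012),P(299.5,101))]
x,f,W=fit(im,o,pts,[.508,-.276,.5]);print(x,np.degrees(x[2]));print(f*3)
for l in((.025,.014,.046),(.025,-.014,.046),(-.025,-.014,.046),(-.025,.014,.046),(0,0,.046)): print(l,W(x,l),(proj(im,W(x,l),o)-[220,110])*3)
R=Rn.from_rotvec(o["tool_rot"]).as_matrix();print(np.degrees(np.arctan2(R[1,0],R[0,0])))
E
```

```text
[ 0.5019 -0.2763  0.4915] 28.162970772979186
[[-1.0532 -1.6792]
 [ 0.5152 -0.9986]
 [ 0.031  -1.5651]
 [-1.5516 -1.6139]
 [-1.1178  2.346 ]
 [ 1.6844  0.4618]
 [ 0.8141  2.8176]
 [ 0.6101  1.1165]]
(0.025, 0.014, 0.046) [ 0.5174 -0.2522  0.046 ] [346.2735 351.4519]
(0.025, -0.014, 0.046) [ 0.5306 -0.2768  0.046 ] [249.4366 350.4686]
(-0.025, -0.014, 0.046) [ 0.4865 -0.3004  0.046 ] [249.1661 177.4841]
(-0.025, 0.014, 0.046) [ 0.4733 -0.2758  0.046 ] [350.9013 178.5809]
(0, 0, 0.046) [ 0.5019 -0.2763  0.046 ] [298.9273 266.6116]
-151.19933892761898
```

```bash
python3 - <<'E'
from h import *
np.set_printoptions(precision=4,suppress=True)
im,o=load("d1.npz")
P=lambda u,v:np.array([232+u/3.5,126+v/3.5])
print("dial",onz(im,P(304.5,285),.043,o))
print("skirt",onz(im,P(305,298),.053,o))
print("bar end",onz(im,P(302,428),.077,o))
im,o=load("c1.npz");P=lambda u,v:np.array([230+u/3.5,110+v/3.5])
print("dial",onz(im,P(295,316),.043,o),"skirt",onz(im,P(294.5,327),.053,o))
E
```

```text
dial [0.5428 0.3399 0.043 ]
skirt [0.5432 0.3401 0.053 ]
bar end [0.5658 0.3421 0.077 ]
dial [0.5453 0.3389 0.043 ] skirt [0.5454 0.3387 0.053 ]
```

I'm gripping the cover across its 28 mm block.

Emit:
carry_out --pt "-0.22 -0.1 -1 0 0 -0.11 0.65" --pt "0 0 -1 0 0 0 0.65" --pt "0 0 -1 0 0 0 0.65" --pt "0 0 -1 0 0 0 0.65" --pt "0 0 -1 0 0 0 0.65" --pt "0 0 -1 0 0 0 0.65" --pt "0 0 -1 0 0 0 0.65" --pt "0 0 -0.8 0 0 0 0.65" --pt "0 0 -0.44 0 0 0 0.5" --pt "0 0 0 0 0 0 0.1" --pt "0 0 0 0 0 0 0.1" --pt "0 0 0 0 0 0 0.1" --grip_force 60

```text
t: 12.15
tool_pos: [0.504, -0.2766, 0.0191]
tool_rot: [-0.767, 3.045, -0.002]
contact_force: [-0.7, -0.5, -0.7]
opening: 0.0271
```

Emit:
carry_out --pt "0 0 0 0 0 0 0.1" --pt "0 0 0 0 0 0 0.1"

```text
t: 12.35
tool_pos: [0.5036, -0.2766, 0.0186]
tool_rot: [-0.767, 3.046, -0.002]
contact_force: [0.1, 0.5, -1.2]
opening: 0.0268
```

Emit:
carry_out --pt "0 0 0.4 0 0 0 0.1" --pt "0 0 1 0 0 0 0.1" --pt "0 0 1 0 0 0 0.1" --pt "0 0 1 0 0 0 0.1" --pt "0 0 1 0 0 0 0.1" --pt "0 0 0.8 0 0 0 0.1" --pt "0 0 0 0 0 0 0.1"

```text
t: 13.05
tool_pos: [0.5053, -0.2778, 0.1528]
tool_rot: [-0.765, 3.041, -0.01]
contact_force: [-0.2, -0.1, -1.3]
opening: 0.0272
```

```bash
python3 - <<'E'
from h import *
np.set_printoptions(precision=4,suppress=True)
o=ctrl.get_obs();im=ctrl.get_image("wrist");print(o["t"],o["tool_pos"],o["tool_rot"],o["contact_force"],o["opening"])
np.savez("g1.npz",**{k:v for k,v in im.items() if k!="shot"},pos=o["tool_pos"],rot=o["tool_rot"])
cv2.imwrite("pics/g1.png",im["frame"])
R=Rn.from_rotvec(o["tool_rot"]).as_matrix();p=o["tool_pos"]
for l in((-.057,.022),(-.057,-.022),(-.042,0)):
    w=p+R@np.array([-l[0]+.0014,l[1],.0186-.012]);print(l,proj(im,w,o))
E
```

```text
13.05 [ 0.5053 -0.2778  0.1528] [-0.7655  3.0414 -0.0101] [-0.1629 -0.0774 -1.3144] 0.027195685341289858
(-0.057, 0.022) [373.9902 172.4097]
(-0.057, -0.022) [259.9413 172.4558]
(-0.042, 0) [317.008  209.9725]
```

View pics/g1.png

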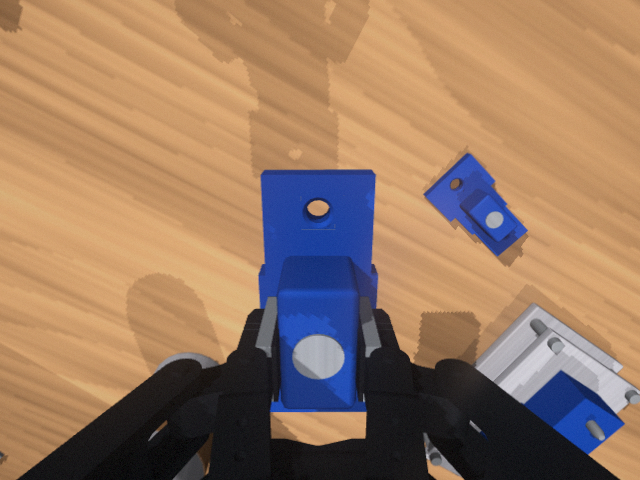

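Emit:
carry_out --pt "0.31 0.97 0 0 0 -0.59 0.1" --pt "0.31 0.97 0 0 0 -0.59 0.1" --pt "0.31 0.97 0 0 0 -0.59 0.1" --pt "0.31 0.97 0 0 0 -0.59 0.1" --pt "0.31 0.97 0 0 0 -0.59 0.1" --pt "0.31 0.97 0 0 0 -0.59 0.1" --pt "0.31 0.97 0 0 0 -0.59 0.1" --pt "0.31 0.97 0 0 0 -0.59 0.1" --pt "0.31 0.97 0 0 0 -0.59 0.1" --pt "0.31 0.97 0 0 0 -0.59 0.1" --pt "0 0 0 0 0 0 0.1" --pt "0 0 0 0 0 0 0.1"

```text
t: 14.3
tool_pos: [0.5798, -0.0335, 0.1462]
tool_rot: [-0.149, -3.135, 0.0]
contact_force: [-0.0, -0.2, -1.2]
opening: 0.0269
```

```bash
python3 - <<'E'
from h import *
np.set_printoptions(precision=4,suppress=True)
o=ctrl.get_obs();im=ctrl.get_image("wrist");print(o["t"],o["tool_pos"],o["tool_rot"],o["contact_force"],o["opening"])
R=Rn.from_rotvec(o["tool_rot"]).as_matrix();print(np.degrees(np.arctan2(R[1,0],R[0,0])),R[:,2])
np.savez("i1.npz",**{k:v for k,v in im.items() if k!="shot"},pos=o["tool_pos"],rot=o["tool_rot"])
cv2.imwrite("pics/i1.png",im["frame"])
s=ctrl.get_image("scene");cv2.imwrite("pics/i2.png",cv2.resize(s["frame"][160:330,220:420],None,fx=4,fy=3.5,interpolation=cv2.INTER_CUBIC))
E
```

```text
14.3 [ 0.5798 -0.0335  0.1462] [-0.1491 -3.1354  0.0003] [-0.0439 -0.1868 -1.172 ] 0.026930065692136358
174.5534971344487 [-0.0027 -0.0001 -1.    ]
```

View pics/i1.png

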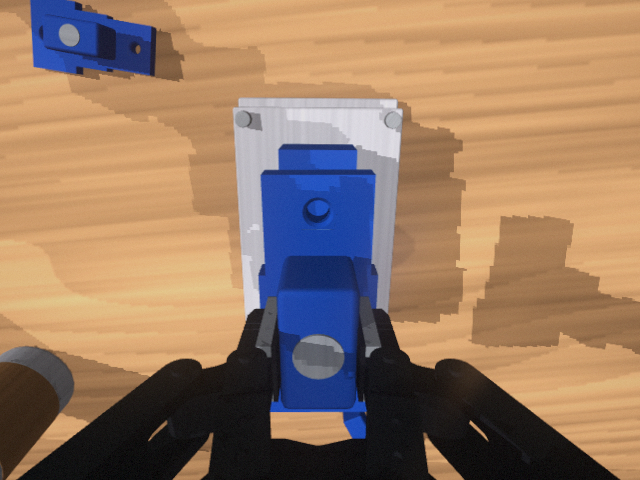

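View pics/i2.png

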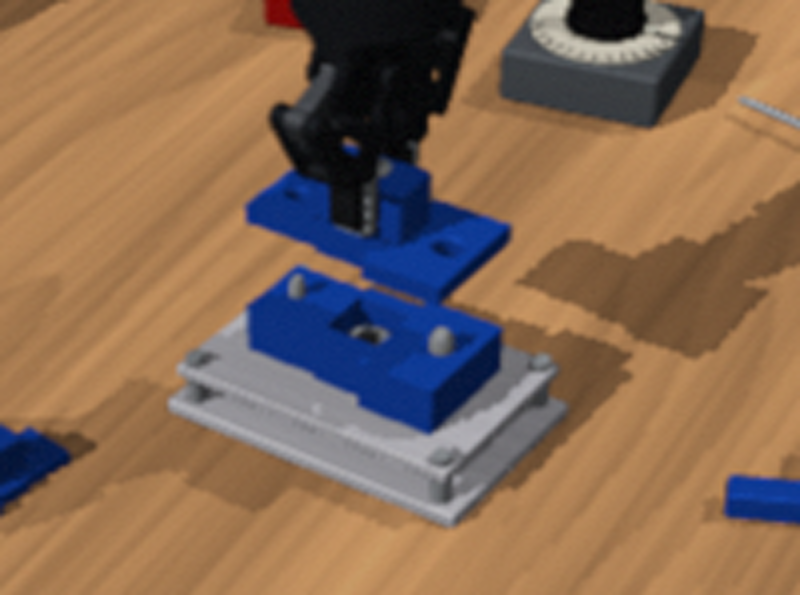

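```bash
python3 - <<'E'
from h import *
np.set_printoptions(precision=5,suppress=True)
im,o=load("i1.npz");f=im["frame"].astype(int)
R=Rn.from_rotvec(o["tool_rot"]).as_matrix();p=o["tool_pos"]
T=lambda uv,z:(R.T@(onz(im,uv,z,o)-p))*1e3
# blue mask edges
b=(f[...,0]-f[...,2]>50)
def rowrange(r): c=np.where(b[r,230:410])[0]+230; return c.min(),c.max()+1
for r in(143,144,145,146,148,152,156,160,164,168,169,170,171,172,173,175,180,190,200): 
    c=np.where(b[r,230:410])[0]; print(r,(c.min()+230,c.max()+231) if len(c) else None, end=" ")
print()
for u in (279,355.5): print("fix",T((u,145),.07))
for u in (262,375.5): print("cov",T((u,171),o["tool_pos"][2]-.0186+.012))
print("hole",T((318,208.5),o["tool_pos"][2]-.0186+.012),im["cx"])
# with true geometry: fixture end
cv2.imwrite("pics/i3.png",cv2.resize(im["frame"][130:230,240:400],None,fx=5,fy=5,interpolation=cv2.INTER_CUBIC))
E
```

```text
143 None 144 (np.int64(293), np.int64(301)) 145 (np.int64(282), np.int64(353)) 146 (np.int64(282), np.int64(354)) 148 (np.int64(280), np.int64(355)) 152 (np.int64(278), np.int64(357)) 156 (np.int64(278), np.int64(357)) 160 (np.int64(278), np.int64(357)) 164 (np.int64(278), np.int64(357)) 168 (np.int64(279), np.int64(357)) 169 (np.int64(278), np.int64(358)) 170 (np.int64(266), np.int64(372)) 171 (np.int64(264), np.int64(373)) 172 (np.int64(263), np.int64(373)) 173 (np.int64(262), np.int64(374)) 175 (np.int64(261), np.int64(376)) 180 (np.int64(261), np.int64(376)) 190 (np.int64(261), np.int64(375)) 200 (np.int64(262), np.int64(375)) 
fix [ 61.71215 -21.00877  76.3716 ]
fix [61.6977  21.34059 76.35795]
cov [ 59.1921  -21.07766   6.76428]
cov [59.1779  22.70187  6.75017]
hole [44.23471  0.51854  6.71755] 317.89248001039306
```

View pics/i3.png

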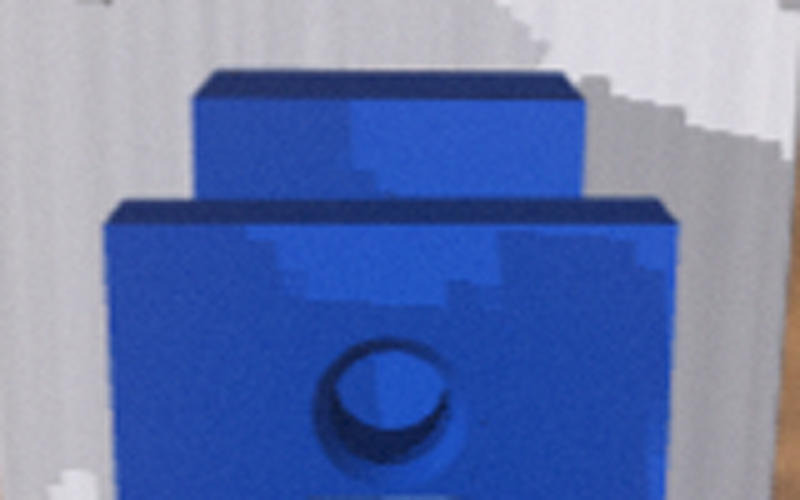

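```bash
python3 - <<'E'
from h import *
np.set_printoptions(precision=5,suppress=True)
im,o=load("i1.npz")
R=Rn.from_rotvec(o["tool_rot"]).as_matrix();p=o["tool_pos"]
T=lambda uv,z:(R.T@(onz(im,uv,z,o)-p))*1e3
for u in (278.6,356.6): print("fix",T((u,149.6),.07))
for u in (261,375.6): print("cov",T((u,174.4),p[2]-.0186+.012))
for u,v in((312,353),(448,353)):pass
print("hole top",T((240+382/5,130+412/5),p[2]-.0186+.012))
im,o=load("e1.npz")
P=lambda u,v:np.array([220+u/3,130+v/3])
for d in(0,8):
  pts=[((-.057,-.022,.07),P(262,20+d)),((-.057,.022,.07),P(428,65+d)),((.057,-.032,.07),P(142,428)),((.057,.032,.07),P(362,468)),
  ((.015,-.032,.07),P(168,291)),((.015,.032,.07),P(393,333))]
  x,f,W=fit(im,o,pts,[.577,-.033,-.1]);print(x,np.degrees(x[2]));print(f)
cv2.imwrite("pics/e3.png",cv2.resize(im["frame"][130:200,270:390],None,fx=6,fy=6,interpolation=cv2.INTER_CUBIC))
E
```

```text
fix [ 59.20485 -21.31131  76.36503]
fix [59.19035 22.02815 76.35105]
cov [ 57.87569 -21.52572   6.76092]
cov [57.8608  22.80262  6.74663]
hole top [42.62642 -0.12059  6.71347]
[ 0.57721 -0.03244 -0.09356] -5.360522737158635
[[-1.26049  2.16492]
 [ 0.26143 -0.14912]
 [-0.34792 -0.85553]
 [ 0.21154  0.4102 ]
 [-0.16885 -1.56176]
 [ 1.7879   0.30994]]
[ 0.57791 -0.03234 -0.09615] -5.508772466891722
[[-1.01568  0.42912]
 [ 0.42361 -1.75491]
 [-0.44195 -0.21276]
 [ 0.02901  1.20575]
 [-0.1407  -0.83398]
 [ 1.71706  1.20259]]
```

View pics/e3.png

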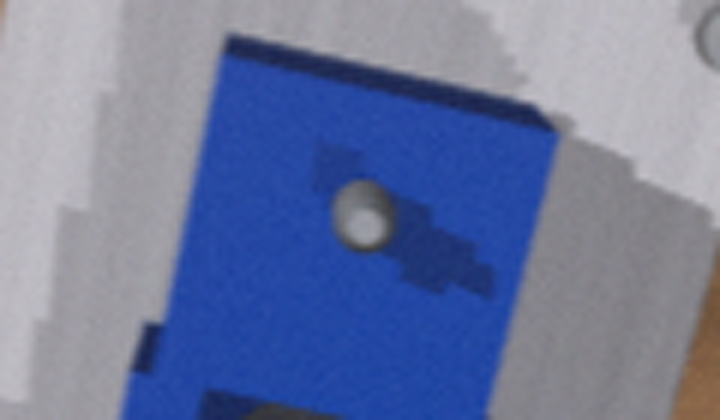

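Emit:
carry_out --pt "-0.06 -0.014 -0.5 0 0 0 0.1" --pt "0 0 -0.6 0 0 0 0.1" --pt "0 0 -0.5 0 0 0 0.1" --pt "0 0 -0.1 0 0 0 0.1" --pt "0 0 -0.08 0 0 0 0.1" --pt "0 0 -0.08 0 0 0 0.1" --pt "0 0 0 0 0 0 0.1" --grip_force 80

```text
t: 15.1
tool_pos: [0.5794, -0.0342, 0.1016]
tool_rot: [0.152, 3.137, -0.0]
contact_force: [-0.4, 0.5, -1.7]
opening: 0.0268
```

```bash
python3 - <<'E'
from h import *
np.set_printoptions(precision=4,suppress=True)
o=ctrl.get_obs();print(o["t"],o["tool_pos"],o["tool_rot"],o["contact_force"],o["wrist_torque"],o["opening"])
im=ctrl.get_image("wrist");cv2.imwrite("pics/j1.png",im["frame"])
s=ctrl.get_image("scene");cv2.imwrite("pics/j2.png",cv2.resize(s["frame"][190:310,250:390],None,fx=5,fy=5,interpolation=cv2.INTER_CUBIC))
cv2.imwrite("pics/j3.png",cv2.resize(im["frame"][130:240,240:400],None,fx=5,fy=5,interpolation=cv2.INTER_CUBIC))
E
```

```text
15.1 [ 0.5794 -0.0342  0.1016] [ 0.1519  3.1373 -0.0001] [-0.4071  0.4914 -1.7025] [-0.0062 -0.0173  0.0242] 0.026752906345489713
```

View pics/j2.png

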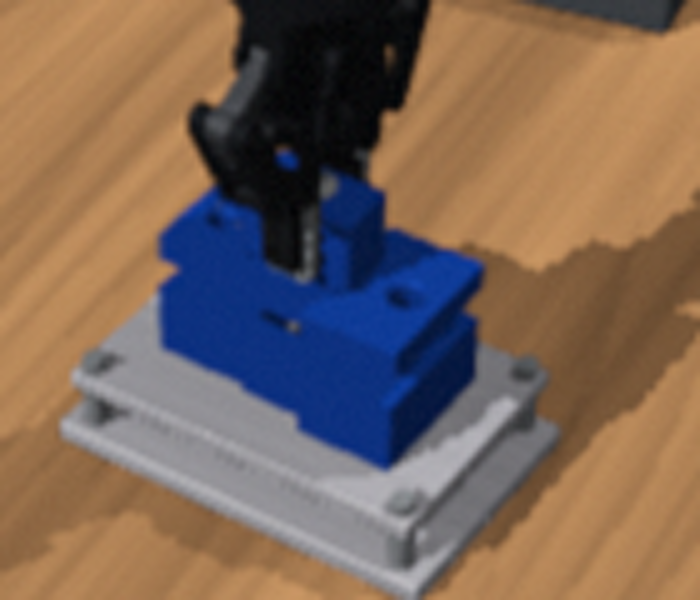

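View pics/j3.png

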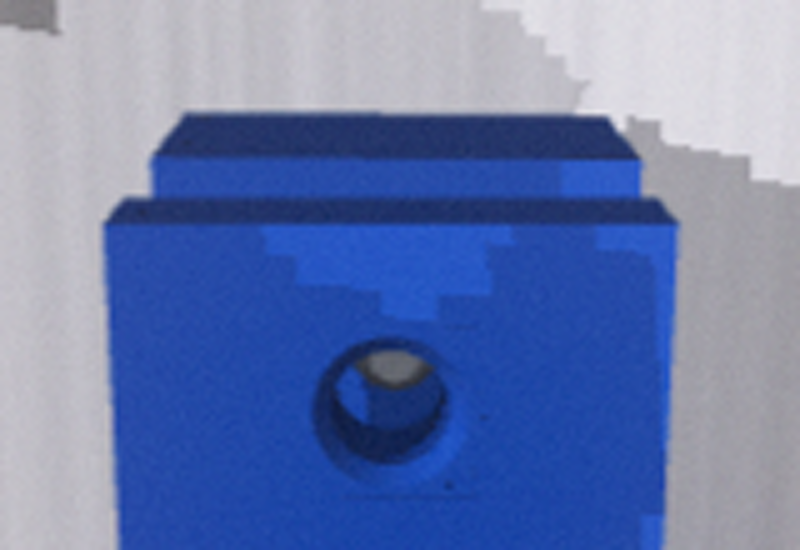

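```bash
cat > k.py <<'E'
from h import *
import sys
def rel(im,o,fe,ce,h=.0186):
    p=o["tool_pos"]
    A=[onz(im,(u,fe[0]),.07,o) for u in fe[1:]]; B=[onz(im,(u,ce[0]),p[2]-h+.012,o) for u in ce[1:]]
    a=np.mean(A,axis=0);b=np.mean(B,axis=0)
    print("fix end",a*1e3,"cov end",b*1e3,"need move mm",(a-b)[:2]*1e3)
E
python3 - <<'E'
from k import *
np.set_printoptions(precision=3,suppress=True)
o=ctrl.get_obs();im=ctrl.get_image("wrist");np.savez("j1.npz",**{k:v for k,v in im.items() if k!="shot"},pos=o["tool_pos"],rot=o["tool_rot"])
print(o["tool_pos"],o["contact_force"])
rel(im,o,(161.6,270.4,368.1),(174.4,261,375.6))
im,o=load("i1.npz");rel(im,o,(149.6,278.6,356.6),(174.4,261,375.6))
E
```

```text
[ 0.58  -0.034  0.102] [ 0.619  0.198 -1.675]
fix end [520.891 -27.38   70.   ] cov end [522.012 -27.952  95.307] need move mm [-1.121  0.572]
fix end [520.653 -27.523  70.   ] cov end [522.189 -27.366 139.6  ] need move mm [-1.536 -0.157]
```

Emit:
carry_out --pt "-0.045 0.02 0 0 0 0 0.1" --pt "0 0 -0.06 0 0 0 0.1" --pt "0 0 -0.06 0 0 0 0.1" --pt "0 0 -0.06 0 0 0 0.1" --pt "0 0 0 0 0 0 0.1"

```text
t: 15.75
tool_pos: [0.5777, -0.0336, 0.0964]
tool_rot: [-0.152, -3.137, -0.0]
contact_force: [-0.6, 0.4, -1.3]
opening: 0.0266
```

```bash
python3 - <<'E'
from h import *
np.set_printoptions(precision=4,suppress=True)
o=ctrl.get_obs();print(o["t"],o["tool_pos"],o["tool_rot"],o["contact_force"],o["wrist_torque"],o["opening"])
E
```

```text
15.75 [ 0.5777 -0.0336  0.0964] [-0.1519 -3.1372 -0.0002] [-0.6375  0.3566 -1.3452] [-0.0027 -0.0086  0.0185] 0.026590021456812475
```

The dowels are already 5 mm inside the holes with no side load. I'm continuing down to seating.

Emit:
carry_out --pt "0 0 -0.08 0 0 0 0.1" --pt "0 0 -0.08 0 0 0 0.1" --pt "0 0 -0.08 0 0 0 0.1" --pt "0 0 0 0 0 0 0.1"

```text
t: 16.15
tool_pos: [0.5778, -0.0336, 0.0903]
tool_rot: [-0.152, -3.137, 0.0]
contact_force: [-0.2, 0.3, -1.6]
opening: 0.0265
```

```bash
python3 - <<'E'
from h import *
np.set_printoptions(precision=4,suppress=True)
o=ctrl.get_obs();print(o["t"],o["tool_pos"],o["tool_rot"],o["contact_force"],o["wrist_torque"],o["opening"])
E
```

```text
16.15 [ 0.5778 -0.0336  0.0903] [-0.1519 -3.1374  0.    ] [-0.2118  0.2722 -1.6082] [ 0.0066 -0.0015  0.032 ] 0.02654636581794983
```

Emit:
carry_out --pt "0 0 -0.08 0 0 0 0.1" --pt "0 0 -0.06 0 0 0 0.1" --pt "0 0 0 0 0 0 0.1"

```text
t: 16.45
tool_pos: [0.5779, -0.0336, 0.087]
tool_rot: [-0.152, -3.138, 0.0]
contact_force: [-0.2, -1.0, -0.4]
opening: 0.0268
```

Emit:
carry_out --pt "0 0 -0.06 0 0 0 0.1" --pt "0 0 -0.06 0 0 0 0.1" --pt "0 0 0 0 0 0 0.1" --pt "0 0 0 0 0 0 0.1"

```text
t: 16.85
tool_pos: [0.5782, -0.0337, 0.0849]
tool_rot: [0.152, 3.138, -0.0]
contact_force: [-2.6, -0.4, 4.5]
opening: 0.0269
```

Emit:
carry_out --pt "0 0 -0.06 0 0 0 0.1" --pt "0 0 -0.06 0 0 0 0.1" --pt "0 0 0 0 0 0 0.1" --pt "0 0 0 0 0 0 0.1"

```text
t: 17.25
tool_pos: [0.5784, -0.0337, 0.0823]
tool_rot: [0.152, 3.137, -0.0]
contact_force: [-4.1, 0.1, 7.2]
opening: 0.0265
```

```bash
python3 - <<'E'
from h import *
np.set_printoptions(precision=4,suppress=True)
o=ctrl.get_obs();print(o["t"],o["tool_pos"],o["tool_rot"],o["contact_force"],o["wrist_torque"],o["opening"],o["q"])
im=ctrl.get_image("wrist")
np.savez("l1.npz",**{k:v for k,v in im.items() if k!="shot"},pos=o["tool_pos"],rot=o["tool_rot"])
s=ctrl.get_image("scene");np.savez("l2.npz",**{k:v for k,v in s.items() if k!="shot"},pos=o["tool_pos"],rot=o["tool_rot"])
cv2.imwrite("pics/l2.png",cv2.resize(s["frame"][190:310,250:390],None,fx=5,fy=5,interpolation=cv2.INTER_CUBIC))
cv2.imwrite("pics/l3.png",cv2.resize(im["frame"][90:240,220:420],None,fx=4,fy=4,interpolation=cv2.INTER_CUBIC))
E
```

```text
17.25 [ 0.5784 -0.0337  0.0823] [ 0.1519  3.1374 -0.    ] [-4.0717  0.0719  7.2257] [0.1964 0.6867 0.0401] 0.026487530833297312 [-0.1866  0.0833  1.8414  0.0001  1.2164 -1.6606]
```

View pics/l2.png

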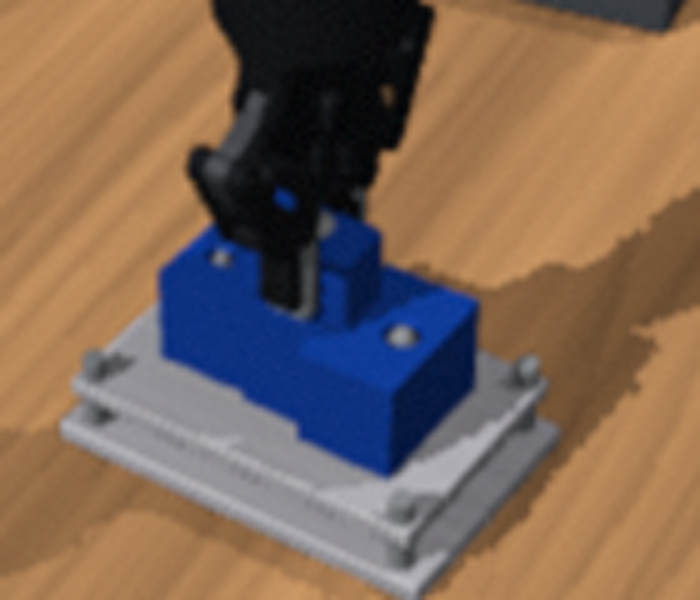

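View pics/l3.png

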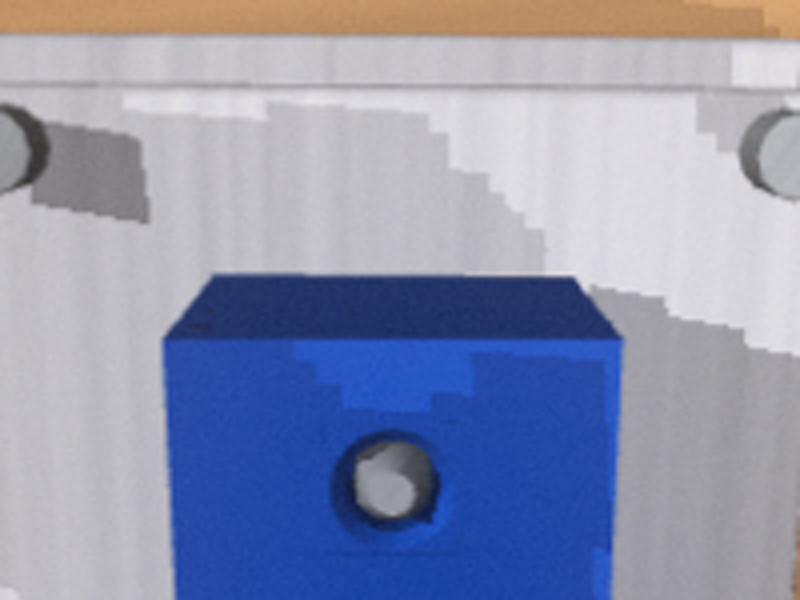

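The pair is closed flush and both dowel tips show in the holes. Force implies about 4.2 mm of sink, while geometry implies 5–6 mm. To settle it I'll measure the nest's motion in the scene camera by sub-pixel registration between the unpressed and current pictures.

```bash
python3 - <<'E'
from h import *
np.set_printoptions(precision=3,suppress=True)
s,_=load("l2.npz")
for l in((.634,-.07),(.577,-.033)):
    for d in(4,6): print(l,d,proj(s,[*l,.045-d*1e-3])-proj(s,[*l,.045]))
A=cv2.cvtColor(cv2.imread("pics/j2.png"),cv2.COLOR_BGR2GRAY).astype(np.float32)
A0=cv2.cvtColor(cv2.resize(cv2.imread("pics/a_scene.png")[190:310,250:390],None,fx=5,fy=5,interpolation=cv2.INTER_CUBIC),cv2.COLOR_BGR2GRAY).astype(np.float32)
B=cv2.cvtColor(cv2.imread("pics/l2.png"),cv2.COLOR_BGR2GRAY).astype(np.float32)
# patches (u0,v0,u1,v1) in crop pixels
P={"lowercorner":(330,400,450,490),"lowerleft":(130,310,200,390),"step":(215,360,330,460),"base front(ref)":(360,560,460,600),"base left(ref)":(45,405,90,450)}
for n,Q in(("j2",A),("a0",A0)):
  for k,(a,b,c,d) in P.items():
    T=Q[b:d,a:c]; y0,x0=max(b-12,0),max(a-12,0);S=B[y0:d+25,x0:c+12]
    r=cv2.matchTemplate(S,T,cv2.TM_CCOEFF_NORMED);_,m,_,(x,y)=cv2.minMaxLoc(r)
    def sub(v): 
        return 0.5*(v[0]-v[2])/(v[0]-2*v[1]+v[2]) if len(v)==3 else 0
    dy=sub(r[max(y-1,0):y+2,x]);dx=sub(r[y,max(x-1,0):x+2])
    print(n,k,round(float(m),3),"shift px",np.round([(x+dx+x0-a)/5,(y+dy+y0-b)/5],2))
E
```

```text
(0.634, -0.07) 4 [-0.047  1.538]
(0.634, -0.07) 6 [-0.07   2.305]
(0.577, -0.033) 4 [-0.008  1.524]
(0.577, -0.033) 6 [-0.012  2.283]
j2 lowercorner 0.993 shift px [0.03 1.5 ]
j2 lowerleft 0.996 shift px [0.16 1.75]
j2 step 0.997 shift px [-0.    1.61]
j2 base front(ref) 0.999 shift px [-0.  0.]
j2 base left(ref) 0.93 shift px [0.23 0.16]
a0 lowercorner 0.993 shift px [0.02 1.49]
a0 lowerleft 0.982 shift px [0.14 1.58]
a0 step 0.99 shift px [0.06 1.58]
a0 base front(ref) 0.999 shift px [0. 0.]
a0 base left(ref) 0.977 shift px [0.16 0.13]
```

The scene shift of about 1.55 px gives 4.1 mm, which agrees with the force estimate of 4.2 mm. About 1.8 mm more is needed.

Emit:
carry_out --pt "0 0 -0.04 0 0 0 0.1" --pt "0 0 -0.035 0 0 0 0.1" --pt "0 0 0 0 0 0 0.1" --pt "0 0 0 0 0 0 0.1" --pt "0 0 0 0 0 0 0.1" --pt "0 0 0 0 0 0 0.1"

```text
t: 17.95
tool_pos: [0.5784, -0.0337, 0.0808]
tool_rot: [0.152, 3.137, -0.0]
contact_force: [-4.1, -0.4, 8.2]
opening: 0.0269
```

```bash
cat > m.py <<'E'
from h import *
import sys
np.set_printoptions(precision=4,suppress=True)
o=ctrl.get_obs();print(o["t"],o["tool_pos"],o["contact_force"],o["wrist_torque"],o["opening"])
s=ctrl.get_image("scene");n=sys.argv[1];cv2.imwrite(f"pics/{n}_scene.png",s["frame"])
w=ctrl.get_image("wrist");cv2.imwrite(f"pics/{n}_wrist.png",w["frame"])
up=lambda f:cv2.resize(f[190:310,250:390],None,fx=5,fy=5,interpolation=cv2.INTER_CUBIC)
g=lambda f:cv2.cvtColor(f,cv2.COLOR_BGR2GRAY).astype(np.float32)
cv2.imwrite(f"pics/{n}.png",up(s["frame"]));B=g(up(s["frame"]))
P={"lowercorner":(330,400,450,490),"lowerleft":(130,310,200,390),"step":(215,360,330,460),"ref":(360,560,460,600)}
for nm,Q in(("j2",g(cv2.imread("pics/j2.png"))),("a0",g(up(cv2.imread("pics/a_scene.png"))))):
  for k,(a,b,c,d) in P.items():
    y0,x0=b-12,a-12;r=cv2.matchTemplate(B[y0:d+25,x0:c+12],Q[b:d,a:c],cv2.TM_CCOEFF_NORMED);_,m,_,(x,y)=cv2.minMaxLoc(r)
    v=r[max(y-1,0):y+2,x];dy=.5*(v[0]-v[2])/(v[0]-2*v[1]+v[2]) if len(v)==3 else 0
    sh=(y+dy+y0-b)/5;print(nm,k,round(float(m),3),"px",round(sh,2),"mm",round(sh/.383,1))
E
python3 m.py n1
```

```text
17.95 [ 0.5784 -0.0337  0.0808] [-4.1443 -0.4384  8.1762] [0.2696 0.789  0.04  ] 0.026940197298134905
j2 lowercorner 0.992 px 1.97 mm 5.1
j2 lowerleft 0.993 px 2.25 mm 5.9
j2 step 0.996 px 2.18 mm 5.7
j2 ref 0.998 px 0.0 mm 0.0
a0 lowercorner 0.992 px 1.96 mm 5.1
a0 lowerleft 0.98 px 2.09 mm 5.5
a0 step 0.99 px 2.15 mm 5.6
a0 ref 0.998 px 0.0 mm 0.0
```

View pics/n1.png

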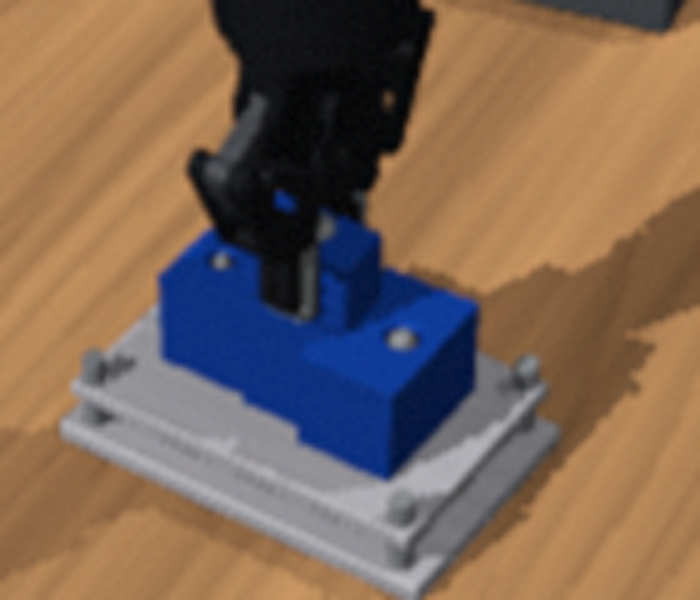

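Emit:
carry_out --pt "0 0 -0.018 0 0 0 0.1" --pt "0 0 0 0 0 0 0.1" --pt "0 0 0 0 0 0 0.1" --pt "0 0 0 0 0 0 0.1" --pt "0 0 0 0 0 0 0.1" --pt "0 0 0 0 0 0 0.1" --pt "0 0 0 0 0 0 0.1" --pt "0 0 0 0 0 0 0.1" --pt "0 0 0 0 0 0 0.1" --pt "0 0 0 0 0 0 0.1"

```text
t: 19.05
tool_pos: [0.5785, -0.0337, 0.0805]
tool_rot: [0.152, 3.137, -0.0]
contact_force: [-4.8, 0.3, 8.8]
opening: 0.0269
```

```bash
python3 m.py n2; python3 -c "
import cv2
f=cv2.imread('pics/n2_scene.png');cv2.imwrite('pics/n2t.png',cv2.resize(f[120:210,270:420],None,fx=5,fy=5,interpolation=cv2.INTER_CUBIC))
f=cv2.imread('pics/n2_wrist.png');cv2.imwrite('pics/n2w.png',f)"
```

```text
19.05 [ 0.5785 -0.0337  0.0805] [-4.8076  0.3298  8.7883] [0.2679 0.8743 0.0139] 0.026895007393681388
j2 lowercorner 0.991 px 2.15 mm 5.6
j2 lowerleft 0.992 px 2.44 mm 6.4
j2 step 0.996 px 2.34 mm 6.1
j2 ref 0.997 px 0.0 mm 0.0
a0 lowercorner 0.991 px 2.07 mm 5.4
a0 lowerleft 0.98 px 2.27 mm 5.9
a0 step 0.99 px 2.2 mm 5.8
a0 ref 0.998 px 0.0 mm 0.0
```

View pics/n2_scene.png

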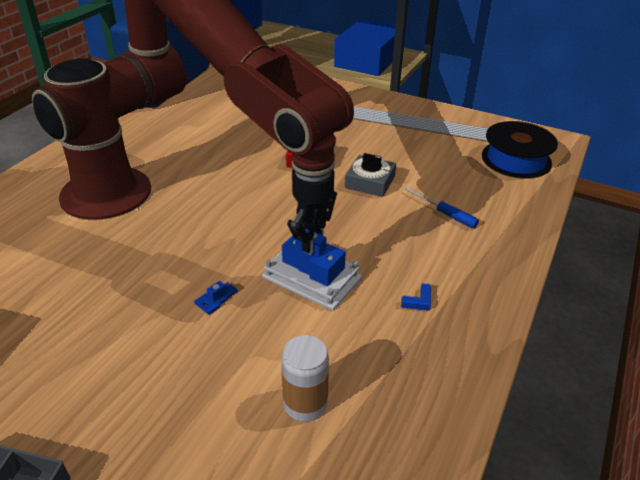

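View pics/n2t.png

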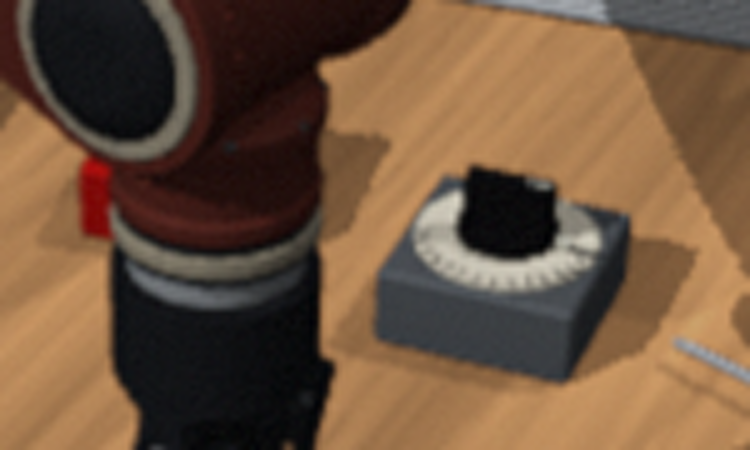

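View pics/n2w.png

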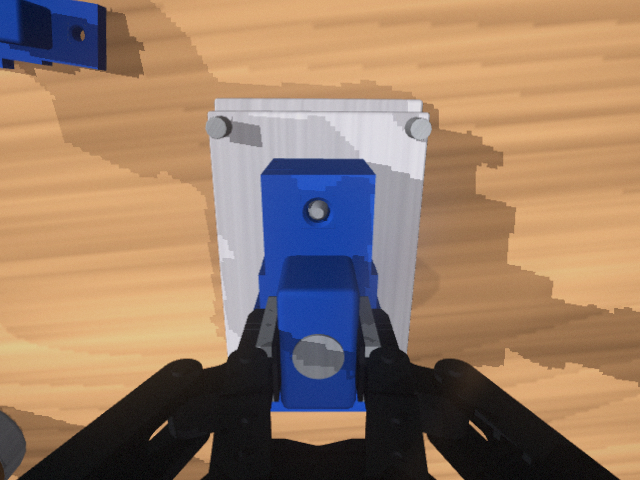

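The checks agree on a sink of about 5.5–6 mm: 5.9 mm from the images and 5.5 mm from force. The pair is closed and still gripped, the timer reads zero, and the tin, bracket and screwdriver haven't moved. Handing in.

```bash
python3 -c "
from station import ctrl
print(ctrl.finish_job()); o=ctrl.get_obs(); print(o['t'],o['tool_pos'],o['contact_force'],o['opening'])"
```

```text
the job is handed in; nothing more can be done
None
the job is handed in; nothing more can be done
```

The job is done and handed in at about 19 s. The grey timer's knob went back to its zero stop first. Then the large cover went onto both dowels, and the pair is pressed and still held in the gripper.

- **Timer:** the wrist torque rose to 0.64 N m at the stop. In the close picture the pointer sat on the thick zero mark.
- **Fit:** the cover went down with almost no side load until it seated. It lies flush, with both dowel tips visible in its holes. While pressing there was a steady sideways force of about 5 N at the wrist.
- **Press depth (aim 6 mm):** the scene pictures give about 5.4–6.4 mm. The wrist force, about 10 N on the spring, gives about 5.5 mm.
- **Disagreement:** the height worked out from the original grasp would mean about 7–8 mm. I went with the pictures and the force because those two agreed.
- **Bystanders:** the tin, bracket and screwdriver look unmoved in the last scene picture.

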